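# Open the tile press and load the mould

### The job

Open the bench tile press: with the fingertips under its wooden handle, push the counterweighted arm up past its balance point so that it stays raised by itself. Then push the tile mould along the bed, away from the handle end, until it rests against the back stop below the raised arm. Only push: lift and carry nothing, keep the mould flat on the bed, and leave the cup, the bottle and the small vase where they stand.

Things in the scene. Friction and masses are not known exactly. Their poses are not given: they have to be found in the camera images.
- press: Bench tile press, fixed to the table; place and yaw vary. Origin: on the table under the bed; +x runs from the handle end to the pivot end, z up. Bed: steel plate, x -155 to +215 mm, 130 wide, top at z = 20. Two guide rails on it, x -155 to +95, inner faces at y = +-48, tops at z = 34. Two grey cheeks at x +120 to +180, up to z = 120, carry the pivot.
- back_stop (a point): Middle of the back stop's front face: a steel plate 100 mm wide upright across the bed at press x = +80, y = 0; this point is at z = 36, the plate's top at z = 55.
- pivot (a point): The arm's hinge axis, at x = +150, y = 0, z = 105 mm of the press; the axis runs along the press's y.
- press_arm (a joint): Angle of the press arm, rad: 0 = down (the start), grows as the handle goes up and over towards the pivot, 1.65 = raised stop. The handle needs 4 to 7 N upward at the start, less as it rises. Balance is near 0.82 rad: below it the arm drops back; beyond it it goes on to 1.65 by itself within about 2 s (damped hinge) and stays there.
- handle_mid (a point): Middle of the handle: a round wooden bar, 24 mm thick, 150 long, parallel to the press's y, across the arm's free end. It moves with the arm. Down: 245 mm in front of the pivot (press -x) and 30 above it, so 135 above the table, 83 above the mould's top. Radius about the pivot 247. The arm itself is a 24 mm wide, 12 mm thick bar from handle to pivot.
- platen (a point): Centre of the platen's underside: a 74 x 74 x 12 mm plate on a 20 mm post under the arm, moving with it. Arm down: 115 mm in front of the pivot, 40 above the table, in the mould's way. Arm raised: it stands over the pivot, its face about 60 mm in front of the pivot. A 72 mm wide iron counterweight sits on a stem, 115 mm from the pivot, above it when the arm is down.
- mould: Loose tile mould: plywood block 90 x 90 x 32 mm with a clay tile inset in its top, 0.3 to 0.55 kg, between the rails (3 mm clearance each side). Origin: centre of its underside, axes as the press's. It starts on the bed below the handle with its origin at press x -95 to -70; against the back stop its origin is at press x = +35. Slides with friction of 1.5 to 4 N.
- cup: Bystander: open white cup, 66 mm wide, 75 high, loose on the table beside the press. Origin: centre of its underside, z up.
- bottle: Bystander: clear bottle, 56 mm wide, 130 high, loose beside the press. Origin: centre of its underside, z up.
- vase: Bystander: small terracotta vase, 84 mm wide, 100 high, loose beside the press. Origin: centre of its underside, z up.
There are look-alikes about, which are no part of the job. What is meant by the mould is not blue or pink, and is the larger of those in its own colour.

How it is judged:
By the outcome, as a careful person would: the job done as asked, in the order asked, and still so for the second after the job is handed in, with the robot touching nothing.
It also fails if it takes over 48 s, if anything falls off the work surface, if the arm or the gripper's body presses on something with over 40 N, if the wrist force passes 120 N, or if a joint passes its speed limit or range.

### The arm

A 6-joint arm with a two-finger parallel gripper is mounted at the origin on the work surface. World frame = base frame: x ahead of the robot, y to its left, z up, the work surface at z = 0. Lengths are in m, angles in rad, forces in N, time in s.
With the tool pointing down it reaches from about 0.325 to 0.775 m from the base axis. Payload 9.3 kg.
Tool frame: the origin (TCP) lies between the finger pads; the fingertips stand 14 mm ahead of it and the grasp point (between the pads) lies 5 mm behind it; x points along the fingers, y is the direction in which the jaws open and shut, and the axes are right-handed (so a half turn about x gives the same grasp; the last joint's range is limited). The gripper opens to 85 mm and grips with 20 to 120 N. Pads are 22 mm wide; open, the fingers measure 114 mm over their backs; the gripper's body (76 mm by 85 mm) begins 54 mm behind the grasp point. The pads swing forward as they close: fully open they stand 13 mm farther back than shut.
Start: joints at [-1.402, 0.259, 0.021, 1.334, 0, 1.418], TCP at [0.174, -0.522, 0.217] pointing down, gripper open.
Joint ranges: [-3.04, 3.04], [-0.91, 1.82], [-1.04, 1.36], [-1.92, 1.95], [-1.52, 1.45], [-3.14, 3.14]. Speed limits (rad/s): [2.22, 2.22, 2.79, 3.14, 3.14, 3.14].

### API

Orientations are given as [roll, pitch, yaw] about the fixed x, y, z axes, in that order (R = Rz(yaw) Ry(pitch) Rx(roll)).
In Python, from cell import status, viewer, workorder gives the robot as it stands.
- The arm moves only by the tool servo_tool, never from a script. Its argument "moves" is text: rows parted by semicolons, each of 7 numbers parted by spaces: the shift along the tool's x, y, z as a fraction of full scale, then the turn, a rotation vector about the tool's x, y, z as a fraction of full scale, then the opening, from 0 (shut) to 1 (fully open). A call has 1 to 5 rows; each row shifts and turns the commanded pose from where the row before left it, along the tool's axes as they then stand; what a row does not reach is not made up. Full scale, the value 1, is 0.03 m for a shift and 4 degrees for a turn. A row lasts 1/10 s, in which the tool goes at most 50 mm and 8.59 degrees, less where a joint would pass 70% of its speed; a pose out of reach is approached as far as the arm can. A call with a number of a shift or a turn outside -1 to 1 is refused whole. A call with a gripper value outside its range is refused whole. The fingers move at their own pace and stop on an object; "newtons" is the grip in N (left out, the last holds). Time passes only in rows, so rows that do not move let the fingers close. It gives the time, the measured TCP pose, the force and the opening at its end, in the units of the state.
- status.read_state(): the state, without advancing time (a new reading comes with each control period).
- viewer.capture(name): name is "side" or "top"; returns a dict with "frame" (400x640x3 uint8, red, green, blue), "z_map" (400x640 float32, m along the optical axis (not along the pixel's ray), 0 where there is no reading), "intrinsics" (3x3 intrinsics, pixels), "k1" (the pictures are not rectified: a ray, as slopes to the right and down, at radius r is drawn at 1 + k1 r^2 times it, then the intrinsics apply), "position" and "attitude" of the camera in the world. Camera axes: x right, y down, z forward; pixel columns grow to the right and rows downward; lengths in m; the calibration is good to about 2 mm. A picture is of the moment at which its call begins.
- workorder.sign_off(): hands the job in, once; it reports no verdict.
The state is a dict: "time_s": time; "joint_positions": joint angles; "qvel": joint speeds; "joint_efforts": joint torques, N m; "position": TCP position; "eef_rot": TCP orientation; "force": force on the tool from outside, world axes, zero at the start; "ft_torque": the same for the moment, N m; "gripper_width": finger opening in m.
Only numpy, scipy, OpenCV 4.12 (cv2) and the standard library are available. Lean on these libraries where they do the work, as an engineer would, in place of code of your own. Each camera call takes 0.05 s, during which the arm holds its last target. There are 200 camera calls.

## Working session

There is one attempt and no reset: what is moved stays moved. The work goes in short steps, Python scripts to look and compute and a tool call to move; the robot and the scene stay as the last step left them, time stands still between calls to the robot, and variables do not carry over. Pictures are saved under pics/ and viewed, about 8 in all and at most 12, crops included, and the job is handed in when it is done.

Besides the shell and the picture viewer there is one more tool, called after "Call:" as name(argument=value, ...) on one line, values as JSON. servo_tool: Moves the arm, as the interface text tells. Shift numbers are shares of 0.03 m and turn numbers shares of 4 degrees, none past 1 either way. Its arguments: {"type":"object","properties":{"moves":{"type":"string"},"newtons":{"type":"number"}},"required":["moves"]}

```bash
mkdir -p pics
cat > h.py <<'E'
import numpy as np, cv2, pickle
from cell import status, viewer, workorder
from scipy.spatial.transform import Rotation as R
def cap(name,tag):
    c=viewer.capture(name); pickle.dump(c,open(f'pics/{tag}.pkl','wb'))
    cv2.imwrite(f'pics/{tag}.png',c['frame'][:,:,::-1]); return c
def load(tag): return pickle.load(open(f'pics/{tag}.pkl','rb'))
def rot(a):
    a=np.array(a,float)
    if a.shape==(3,3): return a
    return R.from_euler('xyz',a).as_matrix() if a.size==3 else R.from_quat(a).as_matrix()
def cloud(c):
    K=np.array(c['intrinsics']);k=c['k1'];z=c['z_map'];h,w=z.shape
    u,v=np.meshgrid(np.arange(w),np.arange(h))
    xd=(u-K[0,2])/K[0,0];yd=(v-K[1,2])/K[1,1];x,y=xd.copy(),yd.copy()
    for _ in range(15):
        s=1+k*(x*x+y*y);x=xd/s;y=yd/s
    P=np.stack([x*z,y*z,z],-1)@rot(c['attitude']).T+np.array(c['position'])
    P[z<=0]=np.nan; return P
E
python3 - <<'E'
from h import *
for n in('side','top'):
    c=cap(n,n+'0');print(n,c['intrinsics'],c['k1'],c['position'],c['attitude'])
print(status.read_state())
a=cv2.imread('pics/side0.png');b=cv2.imread('pics/top0.png')
E
```

```text
side [[446.10964581   0.         321.08978736]
 [  0.         446.10964581 198.44587177]
 [  0.           0.           1.        ]] -0.025904477002143045 [0.51461385 0.78697844 0.84564913] [-2.3336986   0.00600588 -3.06876076]
top [[425.52929756   0.         315.45622506]
 [  0.         425.52929756 199.57270865]
 [  0.           0.           1.        ]] -0.07940623096583133 [0.45320371 0.03839864 0.94829824] [-3.00300957e+00  1.40529468e-03 -1.57701508e+00]
{'time_s': 0.1, 'joint_positions': array([-1.40161496e+00,  2.59115912e-01,  2.08366492e-02,  1.33370040e+00,
        2.99515055e-05,  1.41823957e+00]), 'qvel': array([ 0.0007545 ,  0.00026407,  0.00169074,  0.00083899, -0.00043196,
        0.00040803]), 'joint_efforts': array([ 4.48598235e-03, -5.56693625e+01,  3.45071197e+01,  1.16149901e-02,
       -2.61364930e-04,  5.32197390e-06]), 'position': array([ 0.17389984, -0.52149991,  0.2160371 ]), 'eef_rot': array([-1.74865883,  1.56961262,  1.71467194]), 'force': array([ 0.88790282, -0.53958792,  0.01000492]), 'ft_torque': array([-0.00219377,  0.05104809, -0.03698246]), 'gripper_width': 0.08557837164858358}
```

View pics/side0.png

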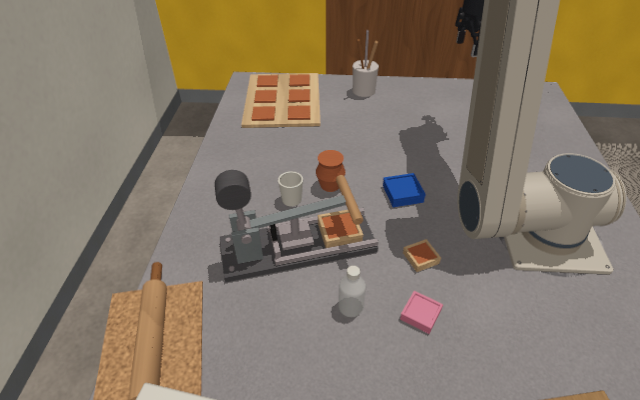

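View pics/top0.png

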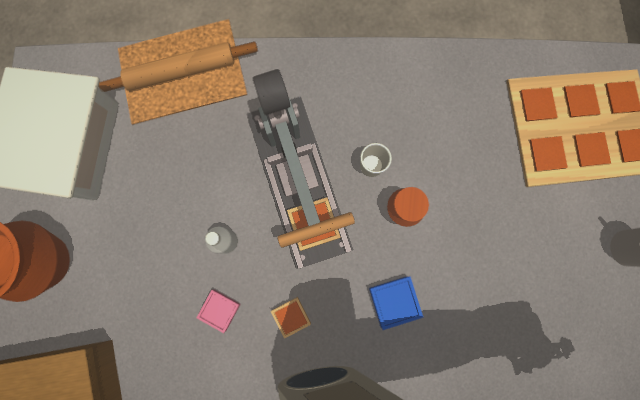

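The side view shows the press with its counterweight at (233,188), handle at (348,198) and mould at (341,227).

Mould candidates in the top view:
- Large plywood and clay block on the bed under the handle, (314,222).
- Small plywood block on the table, (290,318).
- Blue block (397,302) and pink block (218,310).
- Tiles on the board, around (585,125).

The one at (314,222) fits: it is wood-coloured, the larger of the two, and sits between the rails. I'll confirm it in a crop and measure.

Run:
```python
from h import *
c=load('top0');P=cloud(c)
def p(u,v,r=2): return np.nanmedian(P[v-r:v+r+1,u-r:u+r+1].reshape(-1,3),0).round(4)
for n,(u,v) in dict(handL=(288,238),handR=(345,222),arm=(296,165),arm2=(306,195),table=(340,280),cup=(376,158),vase=(408,206),bottle=(218,238),mould=(305,213)).items(): print(n,p(u,v))
# bed/guide outline: points by height inside region
h,w=c['z_map'].shape; U,V=np.meshgrid(np.arange(w),np.arange(h))
reg=(U>240)&(U<365)&(V>60)&(V<275)
def fit(zl,zh,n):
    m=reg&(P[...,2]>zl)&(P[...,2]<zh); q=P[m][:,:2]
    r=cv2.minAreaRect(q.astype(np.float32)*1000);print(n,len(q),r)
fit(.012,.026,'bed');fit(.028,.040,'rail')
m=reg&(V>205)&(P[...,2]>.115)&(P[...,2]<.16);q=P[m]
print('handle',len(q),cv2.minAreaRect(q[:,:2].astype(np.float32)*1000),np.nanmax(q[:,2]))
m=reg&(V>195)&(P[...,2]>.046)&(P[...,2]<.058);q=P[m]
print('mould',len(q),cv2.minAreaRect(q[:,:2].astype(np.float32)*1000),np.median(q[:,2]))
a=cv2.imread('pics/top0.png')[90:290,190:440];cv2.imwrite('pics/crop0.png',cv2.resize(a,None,fx=3,fy=3,interpolation=cv2.INTER_CUBIC))
```

```text
handL [0.4923 0.0909 0.1466]
handR [ 0.5219 -0.0169  0.1454]
arm [0.6376 0.0769 0.1247]
arm2 [0.5762 0.0571 0.1321]
table [ 4.066e-01 -1.390e-02  2.000e-04]
cup [ 0.6795 -0.0993  0.005 ]
vase [ 0.5573 -0.1478  0.1005]
bottle [0.4939 0.2287 0.1266]
mould [0.5426 0.0591 0.1355]
bed 3291 ((642.012451171875, 33.48895263671875), (369.29693603515625, 222.03604125976562), 18.069490432739258)
rail 1203 ((623.4846801757812, 26.227783203125), (330.36187744140625, 214.21600341796875), 17.988269805908203)
handle 1214 ((527.8770141601562, 44.62107849121094), (62.90522003173828, 149.75001525878906), 18.04691505432129) 0.1506239335273769
mould 911 ((541.562255859375, 48.357261657714844), (119.51410675048828, 89.37364196777344), 17.756126403808594) 0.04967685619744544
```

View pics/crop0.png

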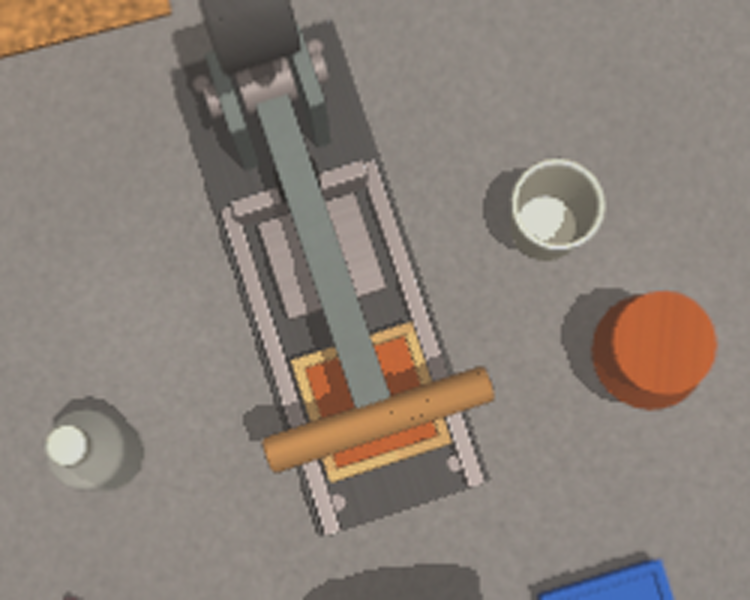

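The crop confirms it: the plywood-framed clay block between the rails at crop (375,400) is the mould, with the handle above it. Bottle, cup and vase are at crop (85,445), (557,205) and (655,350). Next I refine the press frame.

Run:
```python
from h import *
c=load('top0');P=cloud(c);h,w=c['z_map'].shape; U,V=np.meshgrid(np.arange(w),np.arange(h))
t=np.radians(18.0);ex=np.array([np.cos(t),np.sin(t)]);ey=np.array([-ex[1],ex[0]])
A=P[...,:2]@ex;B=P[...,:2]@ey;Z=P[...,2]
reg=(U>240)&(U<365)&(V>60)&(V<275)
def ext(m,n):
    a,b=A[m],B[m];print(n,m.sum(),np.percentile(a,[0,1,99,100]).round(4),np.percentile(b,[0,1,99,100]).round(4))
hm=reg&(V>205)&(Z>.137)&(A<.54); ext(hm,'handle')
ext(reg&(Z>.012)&(Z<.026),'bed')
ext(reg&(V>195)&(Z>.047)&(Z<.056),'mould')
rm=reg&(Z>.030)&(Z<.038);ext(rm,'rail')
b=B[rm];print(np.histogram(b,bins=np.arange(-.2,-.05,.005)))
# arm centreline
am=reg&(Z>.118)&(Z<.137)&(A>.56)&(A<.70);ext(am,'arm')
q=np.stack([A[am],B[am]],1);print(cv2.minAreaRect((q*1000).astype(np.float32)))
q=np.stack([A[hm],B[hm]],1);print('handle',cv2.minAreaRect((q*1000).astype(np.float32)))
s=status.read_state();Rm=rot(s['eef_rot']);print(Rm.round(3))
```

```text
handle 1062 [0.4843 0.485  0.5322 0.5396] [-0.1956 -0.1932 -0.0481 -0.0458]
bed 3291 [0.4363 0.4378 0.8009 0.8056] [-0.2776 -0.1853 -0.0561 -0.0554]
mould 819 [0.4702 0.4709 0.56   0.5887] [-0.1661 -0.1657 -0.0773 -0.0766]
rail 1155 [0.4359 0.4379 0.7114 0.7594] [-0.2748 -0.1806 -0.0608 -0.0606]
(array([  0,   0,   0,  30, 226, 224,  67,   3,   2,   5,   6,   8,   2,
         0,   0,   0,   0,   0,   2,   1,   4,   5,   3,   3,   2, 121,
       233, 201,   0,   0]), array([-0.2  , -0.195, -0.19 , -0.185, -0.18 , -0.175, -0.17 , -0.165,
       -0.16 , -0.155, -0.15 , -0.145, -0.14 , -0.135, -0.13 , -0.125,
       -0.12 , -0.115, -0.11 , -0.105, -0.1  , -0.095, -0.09 , -0.085,
       -0.08 , -0.075, -0.07 , -0.065, -0.06 , -0.055, -0.05 ]))
arm 718 [0.5601 0.5614 0.691  0.6997] [-0.1327 -0.1324 -0.1089 -0.1087]
((629.93359375, -120.73210144042969), (139.613525390625, 23.838790893554688), 0.1618175208568573)
handle ((512.00146484375, -120.6889877319336), (55.24903869628906, 149.75), 0.046905554831027985)
[[-0.     0.316 -0.949]
 [ 0.001 -0.949 -0.316]
 [-1.    -0.001 -0.   ]]
```

Call:
servo_tool(moves="0 -.26 -.34 -1 0 0 0;0 -.26 -.34 -1 0 0 0;0 -.26 -.34 -1 0 0 0;0 -.26 -.34 -1 0 0 0;0 -.26 -.34 -1 0 0 0", newtons=40)

```text
time_s: 0.6
position: [0.2023, -0.4638, 0.2162]
eef_rot: [-2.057, 1.57, 1.758]
force: [0.3, 0.1, -0.5]
gripper_width: 0.0125
```

Call:
servo_tool(moves="0 -.13 -.41 -1 0 0 0;0 -.13 -.41 -1 0 0 0;0 -.13 -.41 -1 0 0 0;0 -.13 -.41 -1 0 0 0;0 -.13 -.41 -1 0 0 0")

```text
time_s: 1.1
position: [0.2304, -0.406, 0.2163]
eef_rot: [-2.309, 1.57, 1.856]
force: [0.4, 0.1, -0.7]
gripper_width: -0.0
```

Call:
servo_tool(moves="0 .02 -.43 -1 0 0 0;0 .02 -.43 -1 0 0 0;0 .02 -.43 -1 0 0 0;0 .02 -.43 -1 0 0 0;0 .02 -.43 -1 0 0 0")

```text
time_s: 1.6
position: [0.2588, -0.3484, 0.2163]
eef_rot: [-2.542, 1.57, 1.971]
force: [0.8, -0.2, 0.2]
gripper_width: -0.0003
```

Call:
servo_tool(moves="0 .17 -.4 -1 0 0 0;0 .17 -.4 -1 0 0 0;0 .17 -.4 -1 0 0 0;0 .17 -.4 -1 0 0 0;0 .17 -.4 -1 0 0 0")

```text
time_s: 2.1
position: [0.2878, -0.2904, 0.2163]
eef_rot: [-2.771, 1.57, 2.091]
force: [0.1, 0.4, -1.7]
gripper_width: -0.0002
```

Call:
servo_tool(moves="0 .29 -.31 -1 0 0 0;0 .29 -.31 -1 0 0 0;0 .29 -.31 -1 0 0 0;0 .29 -.31 -1 0 0 0;0 .29 -.31 -1 0 0 0")

```text
time_s: 2.6
position: [0.3162, -0.2338, 0.2163]
eef_rot: [-2.947, 1.57, 2.264]
force: [0.3, -0.8, 0.6]
gripper_width: -0.0
```

Call:
servo_tool(moves="0 .38 -.2 -1 0 0 0;0 .38 -.2 -1 0 0 0;0 .38 -.2 -1 0 0 0;0 .38 -.2 -1 0 0 0;0 .38 -.2 -1 0 0 0")

```text
time_s: 3.1
position: [0.344, -0.1761, 0.2163]
eef_rot: [3.125, 1.57, 2.402]
force: [0.0, -0.3, -1.1]
gripper_width: -0.0001
```

Call:
servo_tool(moves="0 .43 -.05 -1 0 0 0;0 .43 -.05 -1 0 0 0;0 .43 -.05 -1 0 0 0;0 .43 -.05 -1 0 0 0;0 .43 -.05 -1 0 0 0")

```text
time_s: 3.6
position: [0.3733, -0.1185, 0.2163]
eef_rot: [3.017, 1.57, 2.644]
force: [0.4, 0.3, -0.1]
gripper_width: 0.0001
```

Call:
servo_tool(moves="0 .42 .1 -1 0 0 0;0 .42 .1 -1 0 0 0;0 .42 .1 -1 0 0 0;0 .42 .1 -1 0 0 0;0 .42 .1 -1 0 0 0")

```text
time_s: 4.1
position: [0.4025, -0.0611, 0.2163]
eef_rot: [2.808, 1.57, 2.783]
force: [0.4, -0.7, -0.1]
gripper_width: -0.0002
```

```bash
cat >> h.py <<'E'
t=np.radians(18.0);ex=np.array([np.cos(t),np.sin(t),0]);ey=np.array([-ex[1],ex[0],0]);O=.5915*ex-.1208*ey
def rep():
    s=status.read_state();M=rot(s['eef_rot']);p=np.array(s['position'])
    W=np.stack([ex,ey,[0,0,1]])
    print('t',s['time_s'],'press TCP mm',(W@(p-O)*1000).round(1),'tip',(W@(p+.014*M[:,0]-O)*1000).round(1))
    print('tool axes in press\n',(W@M).round(3)); print('q',s['joint_positions'].round(3),'F press',(W@np.array(s['force'])).round(1)); return s,W@M
E
python3 -c "
from h import *
rep()"
```

```text
t 4.1 press TCP mm [-227.6  -61.7  216.3] tip [-227.6  -61.7  202.3]
tool axes in press
 [[-0.     0.332  0.943]
 [ 0.     0.943 -0.332]
 [-1.     0.    -0.001]]
q [-0.357  0.014 -0.273  1.284  0.    -0.333] F press [ 0.2 -0.8 -0.1]
```

Call:
servo_tool(moves="0 .4 -.07 -1 0 0 0;0 .4 -.07 -1 0 0 0;0 .4 -.07 -1 0 0 0;0 .4 -.07 -.95 0 0 0;0 .4 -.07 -.9 0 0 0")

```text
time_s: 4.6
position: [0.3851, -0.003, 0.2163]
eef_rot: [2.591, 1.57, 2.905]
force: [0.8, 0.6, -0.2]
gripper_width: 0.0002
```

Call:
servo_tool(moves="0 0 0 0 -1 0 0;0 0 0 0 -1 0 0;0 0 0 0 -1 0 0;0 0 0 0 -1 0 0;0 0 0 0 -1 0 0")

```text
time_s: 5.1
position: [0.3853, -0.0033, 0.2166]
eef_rot: [-0.001, 1.219, 0.311]
force: [-0.4, 0.4, 0.1]
gripper_width: 0.0
```

Call:
servo_tool(moves=".34 0 -.2 0 -1 0 0;.34 0 -.2 0 -1 0 0;.34 0 -.2 0 -1 0 0;.34 0 -.2 0 -1 0 0;.34 0 -.2 0 -1 0 0")

```text
time_s: 5.6
position: [0.3828, -0.004, 0.1575]
eef_rot: [-0.002, 0.87, 0.31]
force: [-0.2, -0.7, -0.2]
gripper_width: 0.0
```

```bash
python3 -c "
from h import *
rep()"
```

```text
t 5.6 press TCP mm [-228.7   -1.3  157.5] tip [-219.7   -1.3  146.8]
tool axes in press
 [[ 0.645  0.003  0.764]
 [-0.003  1.    -0.001]
 [-0.764 -0.001  0.645]]
q [-0.749 -0.363 -0.922  0.619  0.597 -0.938] F press [-0.4 -0.7 -0.2]
```

Call:
servo_tool(moves=".26 0 .31 0 0 0 0;.26 0 .31 0 0 0 0;.26 0 .31 0 0 0 0;.26 0 .31 0 0 0 0;.26 0 .31 0 0 0 0")

```text
time_s: 6.1
position: [0.441, 0.0146, 0.1576]
eef_rot: [0.0, 0.873, 0.311]
force: [-0.5, -1.3, -0.1]
gripper_width: 0.0002
```

Call:
servo_tool(moves=".27 0 -.26 0 -1 0 0;.26 0 -.28 0 -1 0 0;.25 0 -.3 0 -1 0 0;.23 0 -.32 0 -1 0 0;.21 0 -.33 0 -1 0 0")

```text
time_s: 6.6
position: [0.4525, -0.019, 0.1621]
eef_rot: [0.032, 0.578, 0.368]
force: [0.5, 0.4, 0.0]
gripper_width: -0.0
```

```bash
python3 -c "
from h import *
rep();cap('side','side1')"
```

```text
t 6.6 press TCP mm [-167.   -37.1  162.1] tip [-155.3  -36.5  154.4]
tool axes in press
 [[ 0.836 -0.036  0.547]
 [ 0.045  0.999 -0.003]
 [-0.547  0.027  0.837]]
q [-0.847 -0.187 -1.041  0.226  0.903 -0.942] F press [0.6 0.2 0. ]
```

View pics/side1.png

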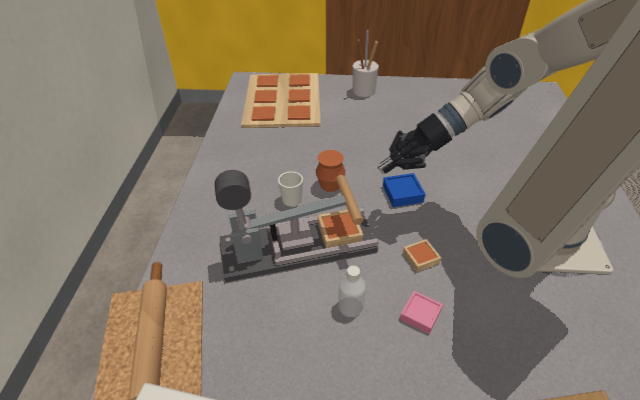

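J3 reached its fold limit, so a shallow pitch low down is out of reach. The press and bystanders are untouched: gripper at (405,155) in the air. I'll use a steeper pitch of about 50° with the tool yawed a bit more.

Call:
servo_tool(moves="0 .3 0 0 .85 0 0;0 .3 0 0 .85 0 0;0 .3 0 0 .85 0 0;0 .3 0 0 .85 0 0;0 .3 0 0 .85 0 0")

```text
time_s: 7.15
position: [0.4364, 0.0239, 0.1627]
eef_rot: [0.042, 0.88, 0.381]
force: [0.4, -0.1, -0.5]
gripper_width: -0.0001
```

Call:
servo_tool(moves="0 0 0 -.8 0 .7 0;0 0 0 -.8 0 .7 0;0 0 0 -.8 0 .7 0;0 0 0 -.8 0 .7 0;0 0 0 -.8 0 .7 0")

```text
time_s: 7.65
position: [0.4366, 0.0237, 0.1625]
eef_rot: [0.055, 0.866, 0.765]
force: [0.6, -0.3, -1.0]
gripper_width: -0.0002
```

```bash
python3 -c "
from h import *
rep()"
```

```text
t 7.65 press TCP mm [-168.9    8.4  162.5] tip [-160.8   12.3  151.8]
tool axes in press
 [[ 0.583 -0.398  0.708]
 [ 0.282  0.917  0.282]
 [-0.762  0.035  0.647]]
q [-0.645 -0.086 -0.717  0.806  0.694 -1.307] F press [ 0.5 -0.4 -1. ]
```

Call:
servo_tool(moves=".3 -.1 -.3 0 0 0 0;.3 -.1 -.3 0 0 0 0;.3 -.1 -.3 0 0 0 0;.3 -.1 -.3 0 0 0 0;.3 -.1 -.3 0 0 0 0")

```text
time_s: 8.15
position: [0.4413, 0.0106, 0.098]
eef_rot: [0.055, 0.867, 0.762]
force: [0.4, -0.5, 0.3]
gripper_width: 0.0002
```

```bash
python3 -c "
from h import *
rep()"
```

```text
t 8.15 press TCP mm [-168.5   -5.5   98. ] tip [-160.4   -1.5   87.3]
tool axes in press
 [[ 0.583 -0.395  0.71 ]
 [ 0.281  0.918  0.28 ]
 [-0.762  0.035  0.646]]
q [-0.669  0.02  -0.82   0.613  0.696 -1.334] F press [ 0.2 -0.6  0.3]
```

Call:
servo_tool(moves=".21 -.14 .25 0 0 0 0;.21 -.14 .25 0 0 0 0;.21 -.14 .25 0 0 0 0;.21 -.14 .25 0 0 0 0;.21 -.14 .25 0 0 0 0")

```text
time_s: 8.65
position: [0.4924, 0.0274, 0.0981]
eef_rot: [0.055, 0.866, 0.762]
force: [0.1, 0.3, -0.1]
gripper_width: 0.0001
```

```bash
python3 -c "
from h import *
rep();c=cap('side','side2');a=c['frame'][130:290,190:450,::-1];cv2.imwrite('pics/side2c.png',cv2.resize(a,None,fx=3,fy=3,interpolation=cv2.INTER_CUBIC))"
```

```text
t 8.65 press TCP mm [-114.7   -5.3   98.1] tip [-106.5   -1.3   87.4]
tool axes in press
 [[ 0.584 -0.395  0.709]
 [ 0.281  0.918  0.28 ]
 [-0.762  0.036  0.647]]
q [-0.54   0.077 -0.764  0.508  0.674 -1.17 ] F press [ 0.2  0.2 -0.1]
```

View pics/side2c.png

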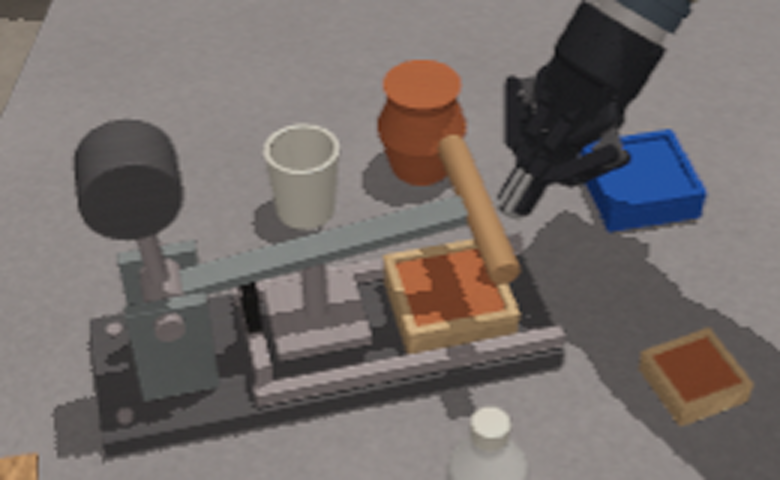

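The fingertips, crop (515,210), sit just in front of and below the handle at (480,210). Engaging now.

Call:
servo_tool(moves="-.02 -.03 .11 0 0 0 0;-.02 -.03 .11 0 0 0 0;-.02 -.03 .11 0 0 0 0;-.02 -.03 .11 0 0 0 0;-.02 -.03 .11 0 0 0 0")

```text
time_s: 9.2
position: [0.5033, 0.0302, 0.1112]
eef_rot: [0.055, 0.866, 0.762]
force: [-3.6, -2.2, -5.9]
gripper_width: 0.0001
```

Call:
servo_tool(moves="-.2 -.02 .26 0 0 0 0;-.2 -.02 .26 0 0 0 0;-.2 -.02 .26 0 0 0 0;-.2 -.02 .26 0 0 0 0;-.2 -.02 .26 0 0 0 0")

```text
time_s: 9.7
position: [0.512, 0.0335, 0.1578]
eef_rot: [0.06, 0.87, 0.765]
force: [-12.1, -5.4, -1.7]
gripper_width: 0.0001
```

```bash
python3 -c "
from h import *
rep();c=cap('side','side3');a=c['frame'][100:290,190:450,::-1];cv2.imwrite('pics/side3c.png',cv2.resize(a,None,fx=3,fy=3,interpolation=cv2.INTER_CUBIC))"
```

```text
t 9.7 press TCP mm [-94.2  -5.5 157.8] tip [-86.   -1.6 147.1]
tool axes in press
 [[ 0.58  -0.393  0.713]
 [ 0.281  0.919  0.278]
 [-0.764  0.039  0.643]]
q [-0.497  0.024 -0.631  0.665  0.661 -1.115] F press [-13.2  -1.4  -1.7]
```

View pics/side3c.png

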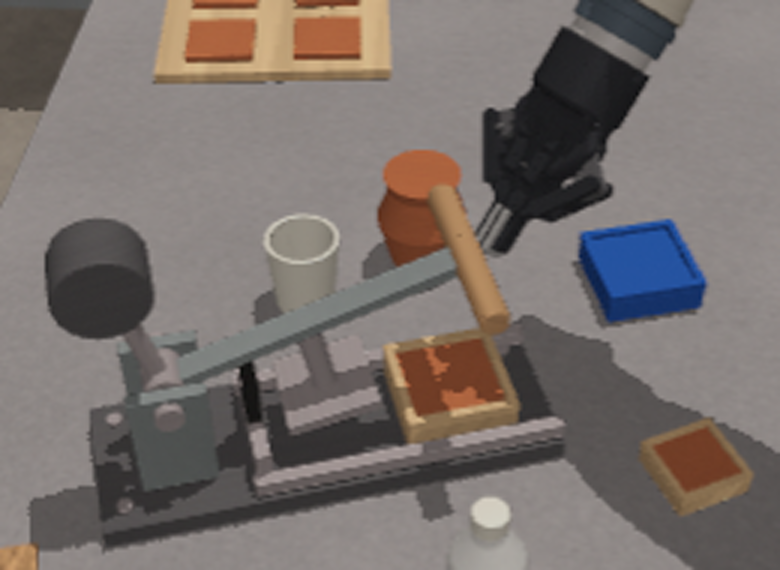

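The handle is lifting. The force is mostly horizontal, so I'll measure the arm angle to check for slip along the fingers.

```bash
cat >> h.py <<'E'
def arm(tag):
    P=cloud(load(tag));W=np.stack([ex,ey,[0,0,1]]);Q=(P-O)@W.T*1000
    x,y,z=Q[...,0],Q[...,1],Q[...,2]
    r=np.hypot(x-150,z-105)
    m=(y>25)&(y<74)&(r>228)&(r<266)&(z>100)
    q=Q[m];print('handle pts',len(q),np.median(q,0).round(1))
    ang=np.arctan2(q[:,2]-105,150-q[:,0])-np.arctan2(30,245);print('theta',np.percentile(ang,[5,50,95]).round(3))
    m=(abs(y)<46)&(z>44)&(z<57)&(x>-130)&(x<90);q=Q[m];print('mould x',np.percentile(q[:,0],[1,50,99]).round(1))
E
python3 -c "
from h import *
arm('side3')"
```

```text
handle pts 181 [-81.4  51.  187.6]
theta [0.192 0.219 0.231]
mould x [-119.5  -72.4   87.4]
```

No slip: theta is about 0.2 as planned. Continuing along the arc.

Call:
servo_tool(moves="-.15 -.04 .29 0 0 0 0;-.15 -.04 .29 0 0 0 0;-.15 -.04 .29 0 0 0 0;-.15 -.04 .29 0 0 0 0;-.15 -.04 .29 0 0 0 0")

```text
time_s: 10.25
position: [0.5306, 0.0395, 0.2034]
eef_rot: [0.06, 0.871, 0.763]
force: [-26.9, -14.1, 9.5]
gripper_width: 0.0
```

Call:
servo_tool(moves="-.09 -.065 .31 0 0 0 0;-.09 -.065 .31 0 0 0 0;-.09 -.065 .31 0 0 0 0;-.09 -.065 .31 0 0 0 0;-.09 -.065 .31 0 0 0 0")

```text
time_s: 10.75
position: [0.559, 0.0486, 0.2473]
eef_rot: [0.052, 0.866, 0.757]
force: [-38.8, -17.1, 32.0]
gripper_width: -0.0
```

Call:
servo_tool(moves="-.03 -.09 .32 0 0 0 0;-.03 -.09 .32 0 0 0 0;-.03 -.09 .32 0 0 0 0;-.03 -.09 .32 0 0 0 0;-.03 -.09 .32 0 0 0 0")

```text
time_s: 11.25
position: [0.5957, 0.0605, 0.2792]
eef_rot: [0.053, 0.865, 0.761]
force: [-1.1, -1.7, -0.3]
gripper_width: 0.0001
```

```bash
python3 -c "
from h import *
rep();cap('side','side4');arm('side4')"
```

```text
t 11.25 press TCP mm [ -6.2  -5.7 279.2] tip [  1.9  -1.8 268.6]
tool axes in press
 [[ 0.585 -0.395  0.709]
 [ 0.28   0.918  0.28 ]
 [-0.761  0.035  0.648]]
q [-0.355  0.046 -0.284  0.882  0.622 -0.946] F press [-1.5 -1.3 -0.3]
handle pts 206 [  6.4  50.7 312.1]
theta [0.796 0.846 0.859]
mould x [-119.4  -73.5   87.2]
```

Call:
servo_tool(moves=".03 -.1 .33 0 0 0 0;.03 -.1 .33 0 0 0 0;.03 -.1 .33 0 0 0 0;.03 -.1 .33 0 0 0 0;0 0 0 0 0 0 0")

```text
time_s: 11.8
position: [0.6297, 0.0728, 0.3013]
eef_rot: [0.053, 0.865, 0.762]
force: [-0.1, 0.8, 0.5]
gripper_width: -0.0002
```

```bash
python3 -c "
from h import *
rep();cap('side','side5');arm('side5')"
```

```text
t 11.8 press TCP mm [ 29.9  -4.6 301.3] tip [ 38.1  -0.7 290.7]
tool axes in press
 [[ 0.585 -0.396  0.708]
 [ 0.281  0.918  0.281]
 [-0.761  0.034  0.648]]
q [-0.307  0.088 -0.185  0.909  0.605 -0.893] F press [0.2 0.8 0.5]
handle pts 208 [ 58.7  51.  342.7]
theta [1.034 1.084 1.108]
mould x [-119.7  -72.3   87.2]
```

The arm has passed its balance point and is moving ahead of the tool with zero contact force. Withdrawing, squaring the tool and going vertical for the mould push.

Call:
servo_tool(moves="-.38 .12 -.45 .95 0 -.81 0;-.38 .12 -.45 .95 0 -.81 0;-.38 .12 -.45 .95 0 -.81 0;-.38 .12 -.45 .95 0 -.81 0;-.38 .12 -.45 .95 0 -.81 0")

```text
time_s: 12.35
position: [0.5432, 0.0416, 0.3011]
eef_rot: [0.05, 0.881, 0.319]
force: [-0.5, -0.7, -0.3]
gripper_width: -0.0001
```

Call:
servo_tool(moves=".18 0 -.68 0 1 0 0;.18 0 -.68 0 1 0 0;.18 0 -.68 0 1 0 0;.18 0 -.68 0 1 0 0;.18 0 -.68 0 1 0 0")

```text
time_s: 12.85
position: [0.473, 0.0238, 0.225]
eef_rot: [0.094, 1.232, 0.374]
force: [0.1, 0.3, 0.4]
gripper_width: -0.0002
```

Call:
servo_tool(moves=".4 0 -.25 0 1 0 0;.4 0 -.25 0 1 0 0;.4 0 -.25 0 1 0 0;.4 0 -.25 0 1 0 0;.4 0 -.25 0 1 0 0")

```text
time_s: 13.35
position: [0.4494, 0.019, 0.1592]
eef_rot: [1.913, 1.538, 2.198]
force: [-0.2, -1.7, 0.7]
gripper_width: 0.0005
```

```bash
python3 -c "
from h import *
rep();cap('side','side6');arm('side6')"
```

```text
t 13.35 press TCP mm [-158.2   -0.   159.2] tip [-158.4    0.4  145.2]
tool axes in press
 [[-0.01   0.029  1.   ]
 [ 0.032  0.999 -0.029]
 [-0.999  0.031 -0.011]]
q [-0.161  0.129 -0.295  1.17   0.023 -0.446] F press [-0.7 -1.5  0.7]
handle pts 224 [198.7  50.4 356.1]
theta [1.608 1.639 1.688]
mould x [-119.6  -72.8   87.7]
```

View pics/side6.png

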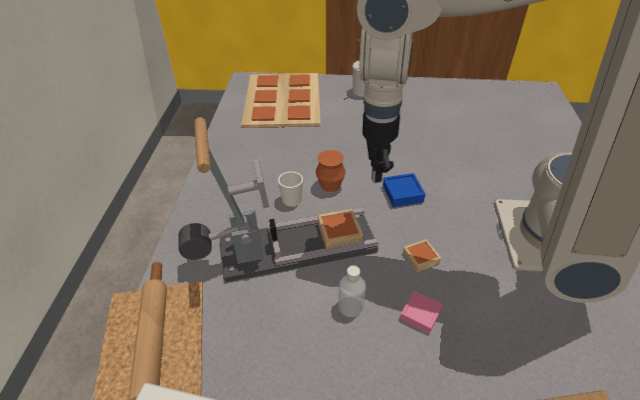

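The arm stands raised at theta about 1.64, handle at (202,145). The mould at (340,228) and all bystanders are unmoved. Lowering behind the mould.

Call:
servo_tool(moves=".8 0 0 0 0 0 0;.8 0 0 0 0 0 0;.8 0 0 0 0 0 0;.8 0 0 0 0 0 0;.6 0 0 0 0 0 0")

```text
time_s: 13.9
position: [0.4474, 0.0223, 0.0447]
eef_rot: [1.81, 1.538, 2.095]
force: [0.3, 0.3, -0.3]
gripper_width: -0.0005
```

```bash
python3 -c "
from h import *
rep();c=cap('side','side7');a=c['frame'][130:290,190:450,::-1];cv2.imwrite('pics/side7c.png',cv2.resize(a,None,fx=3,fy=3,interpolation=cv2.INTER_CUBIC))"
```

```text
t 13.9 press TCP mm [-159.1    3.8   44.7] tip [-159.2    4.2   30.7]
tool axes in press
 [[-0.007  0.03   1.   ]
 [ 0.032  0.999 -0.029]
 [-0.999  0.032 -0.008]]
q [-0.156  0.223 -0.502  0.867  0.026 -0.441] F press [ 0.4  0.1 -0.3]
```

View pics/side7c.png

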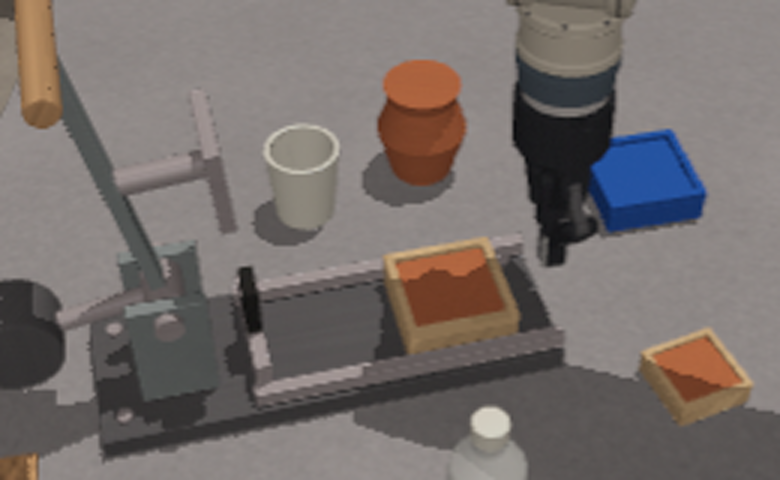

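The fingertips, crop (550,255), are at the bed's front end, behind the mould and centred between the rails. Pushing.

Call:
servo_tool(moves="0 0 .25 0 0 0 0;0 0 .25 0 0 0 0;0 0 .2 0 0 0 0;0 0 .2 0 0 0 0;0 0 .2 0 0 0 0")

```text
time_s: 14.45
position: [0.4805, 0.0316, 0.0459]
eef_rot: [1.804, 1.539, 2.089]
force: [-0.3, 0.8, 1.0]
gripper_width: -0.0001
```

Call:
servo_tool(moves="0 0 .25 0 0 0 0;0 0 .25 0 0 0 0;0 0 .25 0 0 0 0;0 0 .25 0 0 0 0;0 0 .25 0 0 0 0")

```text
time_s: 14.95
position: [0.5162, 0.0422, 0.0451]
eef_rot: [1.831, 1.538, 2.116]
force: [-0.5, -0.3, 0.2]
gripper_width: 0.0
```

```bash
python3 -c "
from h import *
rep();cap('side','side8');arm('side8')"
```

```text
t 14.95 press TCP mm [-87.5   1.4  45.1] tip [-87.6   1.9  31.1]
tool axes in press
 [[-0.007  0.029  1.   ]
 [ 0.032  0.999 -0.029]
 [-0.999  0.031 -0.008]]
q [-0.096  0.327 -0.345  0.918  0.026 -0.381] F press [-0.6 -0.1  0.2]
handle pts 747 [-75.6  35.6 210.5]
theta [0.058 0.314 1.671]
mould x [-119.3  -66.5   88. ]
```

```bash
python3 -c "
from h import *
c=load('side8');a=c['frame'][130:290,190:450,::-1];cv2.imwrite('pics/side8c.png',cv2.resize(a,None,fx=3,fy=3,interpolation=cv2.INTER_CUBIC))"
```

```text
(no output)
```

View pics/side8c.png

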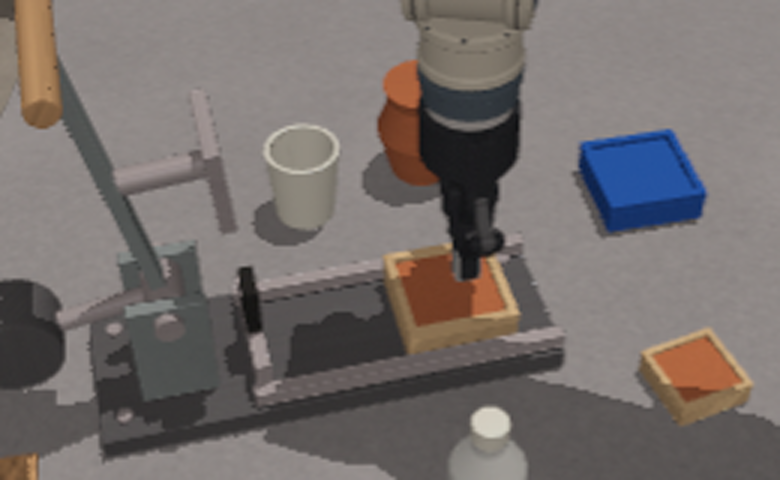

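The tool, tip at crop (467,275), seems to be above the mould, which hasn't moved. I'll check the fingertips' real height from the depth.

```bash
python3 -c "
from h import *
W=np.stack([ex,ey,[0,0,1]])
for tag,us in(('side8',[(344,216),(346,220),(345,212),(335,235),(330,228),(350,190)]),('side7',[(373,212),(372,216),(374,205)])):
    Q=(cloud(load(tag))-O)@W.T*1000
    for u,v in us: print(tag,u,v,Q[v,u].round(0))
s=status.read_state();print(s['force'],s['position'],s['joint_positions'])
"
```

```text
side8 344 216 [-75.  34. 113.]
side8 346 220 [-86.  15.  77.]
side8 345 212 [-74.  41. 133.]
side8 335 235 [-56.  29.  48.]
side8 330 228 [-50.   5.  48.]
side8 350 190 [-86.  34. 191.]
side7 373 212 [-152.   17.   90.]
side7 372 216 [-152.   12.   72.]
side7 374 205 [-153.   17.  113.]
[0.94156022 0.01064627 0.04165349] [0.51729577 0.04231289 0.04510841] [-0.09596754  0.32793663 -0.34380729  0.91754616  0.02613623 -0.38104498]
```

```bash
python3 -c "
from h import *
W=np.stack([ex,ey,[0,0,1]])
def col(tag,u,v0,v1):
    Q=(cloud(load(tag))-O)@W.T*1000
    for v in range(v0,v1,2): print(tag,u,v,Q[v,u].round(0), load(tag)['frame'][v,u])
col('side7',373,206,226);col('side8',346,210,232);col('side2',361,192,208)
"
```

```text
side7 373 206 [-150.   17.  111.] [24 24 27]
side7 373 208 [-147.   25.  112.] [21 21 22]
side7 373 210 [-146.   30.  111.] [24 24 25]
side7 373 212 [-152.   17.   90.] [22 23 24]
side7 373 214 [-153.   17.   82.] [24 24 26]
side7 373 216 [-153.   16.   75.] [26 26 27]
side7 373 218 [-154.   16.   67.] [50 48 48]
side7 373 220 [-178.  -40.   -3.] [146 139 138]
side7 373 222 [-174.  -29.    2.] [141 135 133]
side7 373 224 [-174.  -26.   -2.] [142 135 134]
side8 346 210 [-75.  46. 144.] [21 21 23]
side8 346 212 [-75.  46. 138.] [22 23 25]
side8 346 214 [-74.  49. 134.] [20 19 21]
side8 346 216 [-79.  35. 113.] [23 25 26]
side8 346 218 [-86.  14.  83.] [26 26 28]
side8 346 220 [-86.  15.  77.] [28 28 30]
side8 346 222 [-86.  15.  70.] [34 29 28]
side8 346 224 [-91.   0.  47.] [113  62  38]
side8 346 226 [-90.   6.  46.] [113  61  39]
side8 346 228 [-88.  13.  47.] [112  62  38]
side8 346 230 [-86.  19.  47.] [111  60  38]
side2 361 192 [-130.  -15.  131.] [77 75 74]
side2 361 194 [-128.  -10.  129.] [103  99  97]
side2 361 196 [-127.   -6.  127.] [127 123 120]
side2 361 198 [-126.   -2.  124.] [94 91 90]
side2 361 200 [-126.   -1.  118.] [61 59 60]
side2 361 202 [-127.   -2.  111.] [103 100  97]
side2 361 204 [-164. -101.    2.] [144 138 136]
side2 361 206 [-164.  -98.   -3.] [144 138 135]
```

The depth shows the real fingertips end about 36 mm short of the reported tip: about z 66 in side7 against 31 reported, with the same offset along the tool in side2. So the fingers passed over the mould without touching it (force near 0). I'll back off, go lower by that amount and check again.

Call:
servo_tool(moves="-.1 0 -.5 0 0 0 0;0 0 -.5 0 0 0 0;0 0 -.5 0 0 0 0;0 0 -.5 0 0 0 0;0 0 -.4 0 0 0 0")

```text
time_s: 15.5
position: [0.4447, 0.0214, 0.0489]
eef_rot: [1.845, 1.538, 2.129]
force: [0.7, 0.4, -0.8]
gripper_width: -0.0001
```

Call:
servo_tool(moves=".3 0 0 0 0 0 0;.3 0 0 0 0 0 0;.3 0 0 0 0 0 0;.2 0 0 0 0 0 0;.1 0 0 0 0 0 0")

```text
time_s: 16.0
position: [0.4458, 0.0229, 0.0117]
eef_rot: [1.863, 1.537, 2.148]
force: [0.2, -0.6, -0.2]
gripper_width: -0.0001
```

```bash
cat >> h.py <<'E'
def tip(tag):
    c=load(tag);W=np.stack([ex,ey,[0,0,1]]);Q=(cloud(c)-O)@W.T*1000
    p=(W@(np.array(status.read_state()['position'])-O))*1000
    m=(np.hypot(Q[...,0]-p[0],Q[...,1]-p[1])<28)&(c['frame'].max(-1)<60)&(Q[...,2]>15)&(Q[...,2]<160)
    q=Q[m];print('dark finger pts',len(q));i=np.argsort(q[:,2])[:8];print(q[i].round(0))
E
python3 -c "
from h import *
rep();c=cap('side','side9');tip('side9');arm('side9');a=c['frame'][130:290,190:450,::-1];cv2.imwrite('pics/side9c.png',cv2.resize(a,None,fx=3,fy=3,interpolation=cv2.INTER_CUBIC))"
```

```text
t 16.0 press TCP mm [-160.5    4.8   11.7] tip [-160.6    5.3   -2.3]
tool axes in press
 [[-0.009  0.029  1.   ]
 [ 0.032  0.999 -0.029]
 [-0.999  0.032 -0.01 ]]
q [-0.155  0.262 -0.553  0.779  0.025 -0.44 ] F press [ 0.1 -0.6 -0.2]
dark finger pts 294
[[-149.    2.   15.]
 [-148.  -11.   16.]
 [-145.    6.   16.]
 [-145.  -19.   17.]
 [-153.  -10.   17.]
 [-145.   16.   17.]
 [-149.   11.   17.]
 [-139.    8.   17.]]
handle pts 232 [198.8  51.2 356.2]
theta [1.607 1.64  1.687]
mould x [-119.6  -73.3   87.4]
```

View pics/side9c.png

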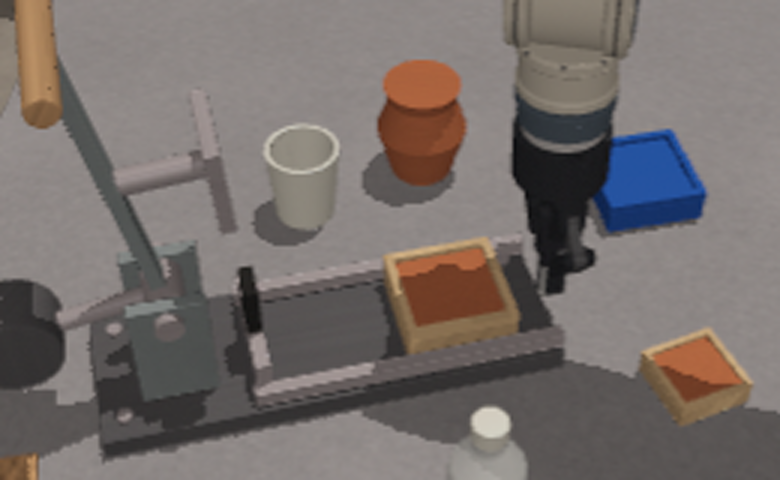

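The tip is now at crop (550,290), lower and behind the mould. Checking its height there.

```bash
python3 -c "
from h import *
W=np.stack([ex,ey,[0,0,1]]);Q=(cloud(load('side9'))-O)@W.T*1000
for u in(371,373,375):
  for v in range(216,232,2): print(u,v,Q[v,u].round(0))
"
```

```text
371 216 [-149.   13.   73.]
371 218 [-149.   15.   68.]
371 220 [-151.   12.   57.]
371 222 [-152.   11.   49.]
371 224 [-152.   11.   42.]
371 226 [-153.   10.   34.]
371 228 [-154.   10.   26.]
371 230 [-161.   -6.   -1.]
373 216 [-152.   18.   77.]
373 218 [-148.   29.   82.]
373 220 [-148.   31.   78.]
373 222 [-155.   17.   54.]
373 224 [-155.   17.   48.]
373 226 [-156.   17.   40.]
373 228 [-159.   11.   25.]
373 230 [-166.   -4.    1.]
375 216 [-148.   41.  101.]
375 218 [-148.   41.   95.]
375 220 [-148.   43.   90.]
375 222 [-159.   19.   55.]
375 224 [-159.   19.   48.]
375 226 [-162.   16.   37.]
375 228 [-174.  -12.   -3.]
375 230 [-171.   -4.   -1.]
```

Tip bottom is at about z 26–30 and the front face at about x −150. Raise 4 mm, then push.

Call:
servo_tool(moves="-.13 0 .1 0 0 0 0;0 0 .25 0 0 0 0;0 0 .25 0 0 0 0;0 0 .2 0 0 0 0;0 0 .2 0 0 0 0")

```text
time_s: 16.55
position: [0.4754, 0.0312, 0.0165]
eef_rot: [1.828, 1.539, 2.113]
force: [-3.4, -0.8, 0.3]
gripper_width: -0.0003
```

Call:
servo_tool(moves="0 0 .2 0 0 0 0;0 0 .2 0 0 0 0;0 0 .2 0 0 0 0;0 0 .2 0 0 0 0;0 0 .2 0 0 0 0")

```text
time_s: 17.05
position: [0.5039, 0.0396, 0.0162]
eef_rot: [1.837, 1.538, 2.122]
force: [-3.6, -0.7, 2.8]
gripper_width: -0.0001
```

```bash
python3 -c "
from h import *
rep();cap('side','side10');arm('side10')
P=cloud(load('side10'));W=np.stack([ex,ey,[0,0,1]]);Q=(P-O)@W.T*1000
f=load('side10')['frame'].astype(int)
m=(abs(Q[...,1])<46)&(Q[...,2]>44)&(Q[...,2]<56)&(f[...,0]-f[...,2]>60);print(m.sum(),np.percentile(Q[m][:,0],[1,99]))"
```

```text
t 17.05 press TCP mm [-100.     2.7   16.2] tip [-100.1    3.2    2.2]
tool axes in press
 [[-0.008  0.03   1.   ]
 [ 0.032  0.999 -0.029]
 [-0.999  0.031 -0.009]]
q [-0.104  0.34  -0.415  0.836  0.026 -0.389] F press [-3.6  0.5  2.8]
handle pts 744 [-86.1  36.4 187.6]
theta [-0.065  0.212  1.672]
mould x [-101.7  -43.7   86.8]
746 [-80.41368319  -2.93214196]
```

The mould is moving with 3.6 N of push; its far edge is at x −3. About 80 mm left.

Call:
servo_tool(moves="0 0 .25 0 0 0 0;0 0 .25 0 0 0 0;0 0 .25 0 0 0 0;0 0 .25 0 0 0 0;0 0 .25 0 0 0 0")

```text
time_s: 17.6
position: [0.5402, 0.0502, 0.0159]
eef_rot: [1.829, 1.538, 2.113]
force: [-3.5, -1.2, 2.1]
gripper_width: -0.0002
```

Call:
servo_tool(moves="0 0 .25 0 0 0 0;0 0 .25 0 0 0 0;0 0 .2 0 0 0 0;0 0 .2 0 0 0 0;0 0 .1 0 0 0 0")

```text
time_s: 18.1
position: [0.5688, 0.0587, 0.0155]
eef_rot: [1.83, 1.538, 2.115]
force: [-4.5, -0.2, 3.3]
gripper_width: -0.0001
```

Call:
servo_tool(moves="0 0 .1 0 0 0 0;0 0 .1 0 0 0 0;0 0 .07 0 0 0 0")

```text
time_s: 18.4
position: [0.5759, 0.0609, 0.0154]
eef_rot: [1.84, 1.538, 2.124]
force: [-4.9, 0.6, 2.5]
gripper_width: -0.0002
```

```bash
python3 -c "
from h import *
rep();cap('side','side11')
P=cloud(load('side11'));W=np.stack([ex,ey,[0,0,1]]);Q=(P-O)@W.T*1000
f=load('side11')['frame'].astype(int)
m=(abs(Q[...,1])<46)&(Q[...,2]>44)&(Q[...,2]<56)&(f[...,0]-f[...,2]>60);print(m.sum(),np.percentile(Q[m][:,0],[1,99]))"
```

```text
t 18.4 press TCP mm [-24.9   0.8  15.4] tip [-25.    1.2   1.5]
tool axes in press
 [[-0.008  0.029  1.   ]
 [ 0.032  0.999 -0.029]
 [-0.999  0.032 -0.009]]
q [-0.054  0.446 -0.237  0.907  0.027 -0.339] F press [-4.5  2.1  2.5]
763 [-5.27579385 71.64758339]
```

Call:
servo_tool(moves="0 0 .06 0 0 0 0;0 0 .06 0 0 0 0;0 0 .05 0 0 0 0;0 0 .04 0 0 0 0")

```text
time_s: 18.85
position: [0.5809, 0.0624, 0.0154]
eef_rot: [1.895, 1.537, 2.18]
force: [-14.3, -1.6, 8.8]
gripper_width: -0.0004
```

Call:
servo_tool(moves="0 0 .04 0 0 0 0;0 0 .04 0 0 0 0")

```text
time_s: 19.05
position: [0.5809, 0.0625, 0.0153]
eef_rot: [2.016, 1.536, 2.3]
force: [-23.0, -5.7, 16.0]
gripper_width: 0.0
```

The force rises with no motion, so the mould is seated. Backing off and up.

Call:
servo_tool(moves="0 0 -.15 0 0 0 0;0 0 -.3 0 0 0 0;0 0 -.6 0 0 0 0;0 0 -.7 0 0 0 0;0 0 -.7 0 0 0 0")

```text
time_s: 19.55
position: [0.5137, 0.0421, 0.0162]
eef_rot: [1.788, 1.539, 2.073]
force: [0.2, -1.0, -0.4]
gripper_width: 0.0001
```

Call:
servo_tool(moves="0 0 -.7 0 0 0 0;-.5 0 -.5 0 0 0 0;-.8 0 -.2 0 0 0 0;-.8 0 0 0 0 0 0;-.8 0 0 0 0 0 0")

```text
time_s: 20.05
position: [0.4752, 0.028, 0.1046]
eef_rot: [1.785, 1.539, 2.069]
force: [-0.2, -0.1, -0.6]
gripper_width: -0.0001
```

Call:
servo_tool(moves="-.8 0 -.3 0 0 0 0;-.8 0 -.3 0 0 0 0;-.3 0 0 0 0 0 0;0 0 0 0 0 0 0;0 0 0 0 0 0 0")

```text
time_s: 20.55
position: [0.4589, 0.0216, 0.1597]
eef_rot: [1.831, 1.538, 2.115]
force: [-0.1, -0.5, -0.4]
gripper_width: 0.0003
```

```bash
python3 -c "
from h import *
rep();c=cap('side','side12');arm('side12')
W=np.stack([ex,ey,[0,0,1]])
for tag in('side0','side12'):
  d=load(tag);Q=(cloud(d)-O)@W.T*1000;f=d['frame'].astype(int)
  m=(abs(Q[...,1])<46)&(Q[...,2]>44)&(Q[...,2]<56)&(f[...,0]-f[...,2]>60);print(tag,m.sum(),np.percentile(Q[m][:,0],[1,99]),np.percentile(Q[m],[5,50,95],axis=0)[:,2])
a=c['frame'][100:340,170:450,::-1];cv2.imwrite('pics/side12c.png',cv2.resize(a,None,fx=2.4,fy=2.4,interpolation=cv2.INTER_CUBIC))"
```

```text
t 20.55 press TCP mm [-148.3   -0.4  159.7] tip [-148.4    0.   145.7]
tool axes in press
 [[-0.007  0.03   1.   ]
 [ 0.032  0.999 -0.029]
 [-0.999  0.031 -0.008]]
q [-0.153  0.143 -0.277  1.172  0.025 -0.438] F press [-0.2 -0.5 -0.4]
handle pts 226 [198.9  51.1 356.5]
theta [1.607 1.64  1.688]
mould x [-8.8 36.6 87.1]
side0 820 [-116.88073053  -30.56985896] [45.17204134 47.76254064 52.14746472]
side12 892 [-5.58927839 78.30959135] [45.07292068 47.72919218 52.15626577]
```

View pics/side12c.png

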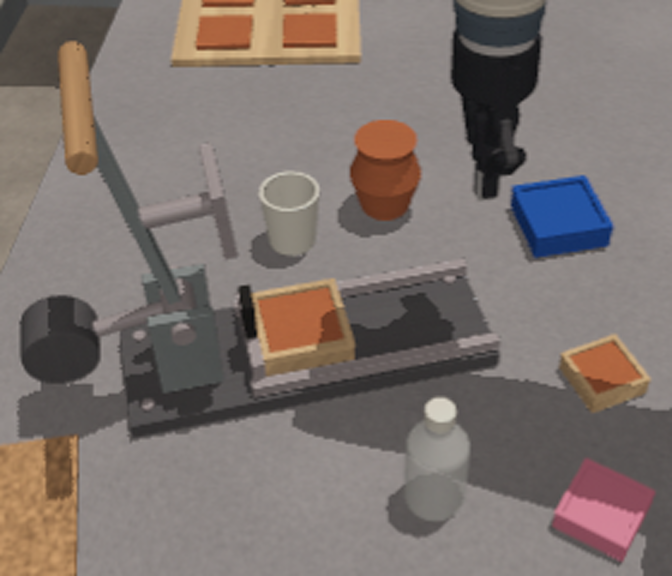

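The mould sits flat against the stop at crop (300,325), the arm is raised with the handle at (77,105), the bystanders look unmoved, and the gripper is clear. Handing in.

```bash
python3 -c "
from h import *
print(workorder.sign_off())"
```

```text
the job is handed in; nothing more can be done
None
```

The press is open and the mould is against the back stop; I handed the job in at about 20.6 s of the 48 s allowed.

**What I did:** I pushed the handle up from underneath along its arc until the arm swung past its balance point and on to the raised stop by itself. I then pushed the mould along the bed until it met the back stop.

**Last checks:**
- **Arm:** its angle reads about 1.64 rad and has held there since the push.
- **Mould:** it spans press x −6 to +78 in the depth image, about 1–2 mm from contact, which is within calibration error. Force rose to about 28 N with no further motion when it met the stop. Its top height is unchanged, so it is flat.
- **Bystanders:** the cup, bottle and vase look unmoved in the last picture. I did not re-measure them.
- **Gripper:** it is clear of everything, with wrist force close to 0 N.

**What failed or disagreed:**
- **Shallow approach:** the first approach ran into a joint's fold limit, so I switched to a steeper one.
- **Fingertip offset:** in the depth images the fingertips ended about 36 mm short of the reported tip. Because of this the first mould push passed over the mould without touching it, and I repeated it lower.
- **Lift force:** wrist force briefly reached about 53 N during the lift. Because of that offset, I can't rule out that part of the gripper other than the fingertips touched the handle then.

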